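# Clip a slide carrier onto a sloping stage

## Task

Draw the stand's sprung curved arm back up the slope until it stays back by itself, then lay the slide carrier gently and flat on the sloping stage, its long side along the fixed edge and centred on the gap in it, and let go. Then tip the arm back so that it snaps over and presses the carrier against the fixed edge; leave the things standing around where they are.

Things in the scene. Friction and masses are not known exactly. Their poses are not given: they have to be found in the camera images.
- stage: Aluminium plate 147 x 170 x 8 mm on a fixed white-based stand, sloping 35 degrees, low side towards the robot. Origin on the plate's top face, 90 mm above the table. Axes: x up the slope, y to the left along the fixed edge, z square out of the plate. The plate runs x -65 to +82, y -85 to +85 mm; below it stand only thin legs on a base 150 x 160 mm.
- edge (a point): Middle of the fixed edge's upper face, on the plate's surface: stage frame x -45, y 0 mm. The edge is a steel ledge 6 mm high and 8 mm thick in two pieces, y from -50 to -24 and from 24 to 50 mm; the 48 mm gap between them leaves room for a finger.
- seat (a point): Point fixed on the stage at x -28, y 0, z 4 mm of its frame: where the middle of the carrier comes when it lies flat against the fixed edge, centred on the gap. Axes as the stage's.
- carrier_mid (a point): Middle (4 mm up) of the slide carrier, a loose grey metal frame with a glass slide, 34 x 90 x 8 mm, 35 to 70 g; starts flat on the table left of the stand. Axes: x across the 34 mm width, y along the 90 mm length, z up. Either way round will do on the stage. Grip it across its 34 mm width at the middle of its length.
- pin (a point): Middle of the finger pin, a steel pin 10 mm across, square to the stage, near the free end of the curved arm. This point is 21.5 mm above the stage, the pin's top 36 mm, the arm's top 10 mm. 17 mm from the pin the arm ends in a round black nose 12 mm across, 2 to 10 mm above the stage, that presses on the carrier's upper long side. Stage frame: shut x -3, y -3 mm; drawn back x 55, y -2 mm.
- pivot (a point): Foot of the curved arm's pivot, on the stage at x 25, y 62 mm of its frame; the arm turns about the stage's z there. The pin is 71 mm from it.
- clip (a joint): Angle (rad) of the curved arm. 0: shut, nose low on the stage (start); 0.85: drawn back up the slope, a stop. The spring works over centre: below 0.55 it pulls the arm shut (up to 5 N at the pin, most near 0), above 0.55 it holds it back (up to 2.5 N at the pin). Damped: snapping over takes about a second. With the carrier seated and clipped it reads about 0.2.
- beaker: Small glass beaker 53 x 53 x 64 mm, a bystander. Origin at the centre of its underside.
- jar: White porcelain jar with lid, 63 x 63 x 86 mm, a bystander. Origin at the centre of its underside.
- flask: Stoppered conical flask 69 x 69 x 143 mm, a bystander. Origin at the centre of its underside.
- tape: Roll of tape lying flat, 96 x 95 x 25 mm, a bystander. Origin at the centre of its underside.

How it is judged:
By the outcome, as a careful person would: the job done as asked, in the order asked, and still so for the second after the job is handed in, with the robot touching nothing.
It also fails if it takes over 61 s, if anything falls off the work surface, if the arm or the gripper's body presses on something with over 40 N, if the wrist force passes 120 N, or if a joint passes its speed limit or range.

## Robot

A 6-joint arm with a two-finger parallel gripper is mounted at the origin on a cart in front of the work surface, level with it; the furniture and walls round the work are solid. World frame = base frame: x ahead of the robot, y to its left, z up, the work surface at z = 0. Lengths are in m, angles in degrees, forces in N, time in s.
With the tool pointing down it reaches from about 0.35 to 0.85 m from the base axis. Payload 8.1 kg.
Tool frame: the origin (TCP) lies midway between the tips of the shut fingers; the grasp point (between the pads) lies robot.tcp_to_grasp behind it (robot.tcp_to_grasp is the distance from the TCP to the grasp point, in m); z points along the fingers, y is the line along which they close (so a half turn about z gives the same grasp; the last joint's range is limited). The gripper opens to 93 mm and grips with 3 to 60 N. Pads are 15 mm wide; open, the fingers measure 128 mm over their backs; the gripper's body (75 mm by 188 mm) begins 65 mm behind the grasp point.
Start: joints at [-77.028, 7.471, 85.268, -0, 87.261, -4.893], TCP at [0.184, -0.571, 0.219] pointing down, gripper open.
Joint ranges: [-169.43, 169.43], [-51.17, 129.36], [1.28, 143.12], [-76.62, 256.62], [0, 156.53], [-152.29, 152.29]. Speed limits (degrees/s): [136.94, 136.94, 159.86, 180, 180, 180].

## Interface

Orientations are given as a 3x3 rotation matrix whose columns are the frame's x, y, z axes.
In Python, from rig import robot gives the robot as it stands.
- The arm moves only by the shell command python3 -m crank 'ROWS' [FORCE]. ROWS is text: rows parted by semicolons, each of 5 numbers parted by spaces: the gripper command: -1 is fully open, 1 is shut, values between are in proportion, then the shift along the tool's x, y, z in units of 50 mm (1.0 is 50 mm), then the turn about the tool's z in units of 10 degrees (1.0 is 10 degrees). A call has exactly 8 rows; each row is the pose to reach, as a shift and turn from the pose commanded when the call began, along the tool's axes at that moment; what a row does not reach only later rows make up. A row lasts 1/8 s, in which the tool goes at most 62.5 mm and 10.7 degrees, less where a joint would pass 70% of its speed; a pose out of reach is approached as far as the arm can. A call with a gripper value outside its range is refused whole. The fingers move at their own pace and stop on an object; FORCE is the grip in N (left out, the last holds). Time passes only in rows, so rows that repeat a pose let the fingers close, or fill a call up. It gives the time, the measured TCP pose, the force, the opening and the grip force at its end, in the units of the state.
- robot.observe(): the state, without advancing time (a new reading comes with each control period).
- robot.read_camera(name): name is "scene" or "top" or "wrist"; returns the picture (384x512x3 uint8, red, green, blue); there is no depth.
- robot.get_calibration(name): a dict with "fx", "fy", "cx", "cy" (pixels), "D" ([k1, k2, p1, p2, k3] as OpenCV has them; the pictures are not rectified), "rvec" (rotation vector, rad) and "tvec" (3), from world to camera coordinates, as OpenCV has them. Camera axes: x right, y down, z forward; pixel columns grow to the right and rows downward; lengths in m; the calibration is good to about 2 mm. A picture is of the moment at which its call begins: read the wrist's pose just before it. get_calibration takes no time and is no camera call; for the wrist camera it gives the pose at the moment of the call.
- robot.hand_in(): hands the job in; it is judged then, once.
The state is a dict: "t": time; "joint_positions": joint angles; "qvel": joint speeds; "tau": joint torques, N m; "eef_pos": TCP position; "orientation": TCP orientation; "force": force on the tool from outside, world axes, zero at the start; "torque": the same for the moment, N m; "opening": finger opening in m; "finger_force": force on a finger pad.
Only numpy, scipy, OpenCV 4.12 (cv2) and the standard library are available. Lean on these libraries where they do the work, as an engineer would, in place of code of your own. Each camera call takes 0.05 s, during which the arm holds its last target. There are 200 camera calls.

## Working session

There is one attempt and no reset: what is moved stays moved. The work goes in short steps, Python scripts to look and compute and a shell command to move; the robot and the scene stay as the last step left them, time stands still between calls to the robot, and variables do not carry over. Pictures are saved under pics/ and viewed, at most 10 in all, crops included, and the job is handed in when it is done.

```bash
ls; mkdir -p pics
python3 - <<'E'
from rig import robot
import cv2,numpy as np
print(robot.tcp_to_grasp)
ims=[]
for n in("scene","top","wrist"):
    im=robot.read_camera(n)[:,:,::-1].copy(); cv2.imwrite(f"pics/{n}0.png",im); ims.append(im)
    c=robot.get_calibration(n);print(n,{k:np.round(v,3).tolist() for k,v in c.items()})
cv2.imwrite("pics/a.png",np.vstack(ims[:2])[:, :] if 0 else cv2.resize(ims[0],(768,576)))
cv2.imwrite("pics/b.png",cv2.resize(ims[1],(768,576)))
o=robot.observe();print(o['t'],o['eef_pos'],o['orientation'],o['opening'])
E
```

```text
pics
0.0188
scene {'fx': 464.875, 'fy': 464.875, 'cx': 258.825, 'cy': 200.115, 'D': [-0.153, 0.0, 0.0, 0.0, 0.0], 'rvec': [0.784, -2.479, 1.219], 'tvec': [0.608, 0.179, 1.042]}
top {'fx': 444.6, 'fy': 444.6, 'cx': 256.451, 'cy': 195.695, 'D': [-0.11, 0.0, 0.0, 0.0, 0.0], 'rvec': [2.169, -2.171, 0.16], 'tvec': [0.215, 0.585, 0.89]}
wrist {'fx': 269.987, 'fy': 269.987, 'cx': 259.389, 'cy': 187.519, 'D': [0.007, 0.0, 0.0, 0.0, 0.0], 'rvec': [-2.354, 1.714, 0.238], 'tvec': [-0.599, -0.033, 0.39]}
0.15 [ 0.18399304 -0.57063209  0.21782526] [[ 9.51783138e-01  3.06771499e-01 -3.25999018e-04]
 [ 3.06771651e-01 -9.51782144e-01  1.37970243e-03]
 [ 1.12973338e-04 -1.41318477e-03 -9.99998995e-01]] 0.09297481345792148
```

View pics/a.png

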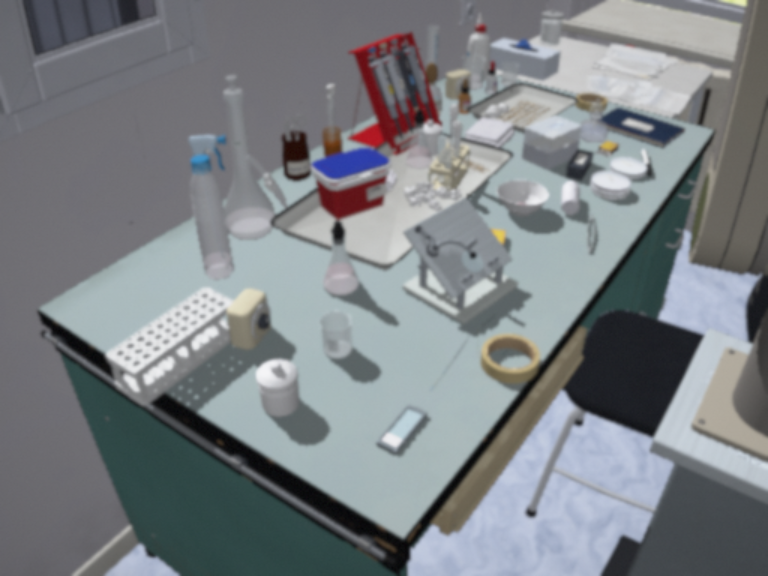

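View pics/b.png

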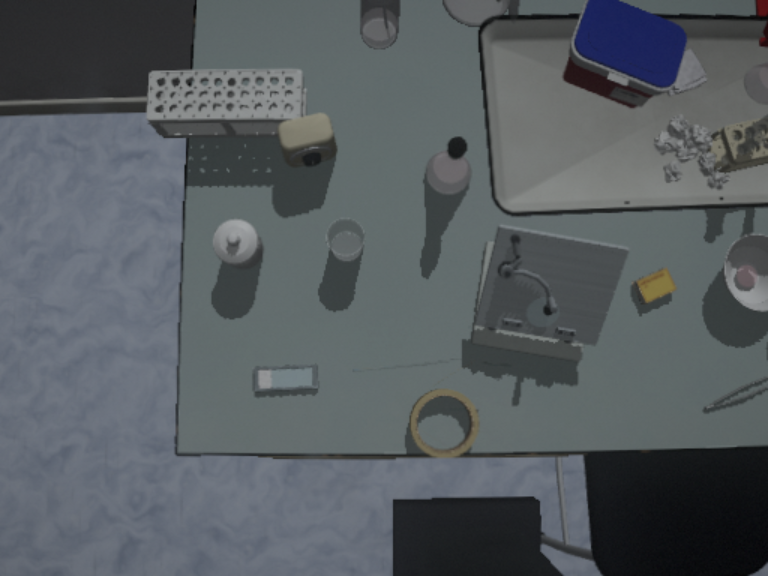

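The scene picture shows the stand at about (460,260) and the carrier at (403,428). In the top view the plate corners are near (499,226) and (628,248), the pin area is near (548,308), and the carrier is at (287,379). Both are at 1.5x scale.

Run:
```python
import cv2,numpy as np
t=cv2.imread("pics/top0.png"); 
a=cv2.resize(t[145:245,305:430],None,fx=6,fy=6,interpolation=cv2.INTER_CUBIC)
b=cv2.resize(t[235:270,160:220],None,fx=6,fy=6,interpolation=cv2.INTER_CUBIC)
a=cv2.convertScaleAbs(a,alpha=1.6)
cv2.imwrite("pics/c.png",a)
g=t[235:270,160:220].astype(int);
hsv=cv2.cvtColor(t,cv2.COLOR_BGR2HSV)
print(t[252,165:216].tolist()[::3], t[240,190],t[265,190])
```

```text
[[108, 109, 99], [89, 88, 81], [98, 95, 87], [147, 145, 144], [149, 148, 147], [149, 147, 143], [132, 129, 116], [131, 128, 115], [133, 129, 116], [134, 130, 117], [134, 129, 116], [135, 130, 117], [133, 129, 116], [133, 129, 116], [132, 129, 117], [96, 93, 86], [111, 110, 101]] [110 109  99] [110 109 100]
```

View pics/c.png

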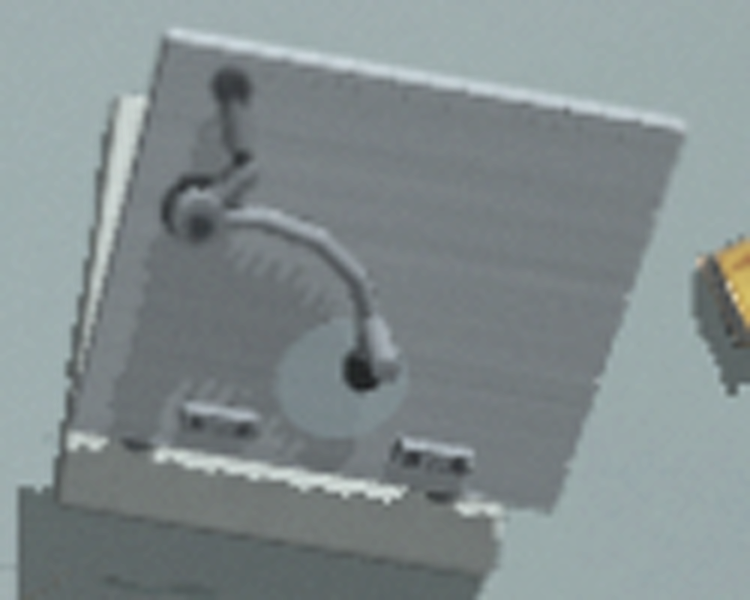

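```bash
cat > h.py <<'E'
import cv2,numpy as np
from rig import robot
def ray(name,uv,c=None):
    c=c or robot.get_calibration(name)
    K=np.array([[c['fx'],0,c['cx']],[0,c['fy'],c['cy']],[0,0,1.]])
    p=cv2.undistortPoints(np.array(uv,float).reshape(-1,1,2),K,np.array(c['D'],float)).reshape(-1,2)
    R=cv2.Rodrigues(np.array(c['rvec'],float))[0]
    d=np.c_[p,np.ones(len(p))]@R; o=-R.T@np.array(c['tvec'],float).ravel()
    return o,d
def onplane(name,uv,z,c=None):
    o,d=ray(name,uv,c); z=np.broadcast_to(z,len(d))
    return o+d*((z-o[2])/d[:,2])[:,None]
def proj(name,P,c=None):
    c=c or robot.get_calibration(name)
    K=np.array([[c['fx'],0,c['cx']],[0,c['fy'],c['cy']],[0,0,1.]])
    return cv2.projectPoints(np.array(P,float).reshape(-1,1,3),np.array(c['rvec'],float),np.array(c['tvec'],float),K,np.array(c['D'],float))[0].reshape(-1,2)
def stageR(yaw):
    a=np.radians(35); c,s=np.cos(yaw),np.sin(yaw)
    Z=np.array([[c,-s,0],[s,c,0],[0,0,1]])
    return Z@np.array([[np.cos(a),0,-np.sin(a)],[0,1,0],[np.sin(a),0,np.cos(a)]])
def fit2d(L,W): # L stage pts, W world pts -> yaw, origin
    A=(L@stageR(0).T)[:,:2]; B=W[:,:2]; a0,b0=A.mean(0),B.mean(0); a,b=A-a0,B-b0
    y=np.arctan2((a[:,0]*b[:,1]-a[:,1]*b[:,0]).sum(),(a*b).sum())
    R=stageR(y); o=np.r_[b0-R2(y)@a0,0.09]; return y,o
def R2(y): return np.array([[np.cos(y),-np.sin(y)],[np.sin(y),np.cos(y)]])
E
python3 - <<'E'
from h import *
L=np.array([[82,85,0],[82,-85,0],[-65,85,0],[-65,-85,0],[-45,50,6],[-45,24,6],[-45,-24,6],[-45,-50,6]])/1000
uv=np.array([[165,35],[685,125],[68,435],[553,516],[184,404],[257,420],[402,440],[474,455]])/6+[305-.4,145-.4]
z=.09+(L@stageR(0).T)[:,2]
W=onplane("top",uv,z); y,o=fit2d(L,W); R=stageR(y)
print("yaw",np.degrees(y),"o",o); print(np.round((W-(o+L@R.T))*1000,1).tolist())
for n,p in dict(seat=[-28,0,4],pin0=[-3,-3,21.5],pin1=[55,-2,21.5],pivot=[25,62,0]).items():
    P=o+R@(np.array(p)/1000); print(n,P.round(4),proj("top",P).round(1),proj("scene",P).round(1))
t=cv2.imread("pics/top0.png"); roi=t[232:275,155:225].astype(int)
d=np.abs(roi-np.array([110,109,99])).max(2)>9
m=cv2.morphologyEx(d.astype(np.uint8),cv2.MORPH_CLOSE,np.ones((3,3)))
cs=cv2.findContours(m,0,1)[0]; c=max(cs,key=cv2.contourArea).reshape(-1,2)+[155,232]
w=onplane("top",c,.008); r=cv2.minAreaRect((w[:,:2]*1000).astype(np.float32)); print("carrier",r)
for n,p,z in(("beaker",(346,250),0),("jar",(236,243),.08),("flask",(448,180),.0),("tape",(444,424),.025)):
    print(n,onplane("top",[np.array(p)/1.5],z).round(3))
E
```

```text
yaw -9.426502473830976 o [0.57834964 0.001789   0.09      ]
[[-0.4, -0.2, 0.0], [-0.2, 0.8, 0.0], [-0.8, -0.3, -0.0], [-1.2, 0.2, -0.0], [1.2, -0.3, -0.0], [0.1, 0.8, -0.0], [1.1, -1.0, -0.0], [0.2, 0.1, -0.0]]
seat [0.5535 0.0059 0.0772] [[361.5 208.8]] [[315.5 173.1]]
pin0 [0.5633 0.0013 0.1059] [[367.6 202.4]] [[314.  162.2]]
pin1 [ 0.6103 -0.0055  0.1392] [[375.1 175.5]] [[300.7 145.1]]
pivot [0.6087 0.0596 0.1043] [[337.1 179.2]] [[287.8 167.2]]
carrier ((465.6495361328125, 353.7992248535156), (44.09260177612305, 92.89575958251953), 2.970526933670044)
beaker [[0.652 0.269 0.   ]]
jar [[0.647 0.412 0.08 ]]
flask [[0.758 0.12  0.   ]]
tape [[0.406 0.133 0.025]]
```

```bash
cat >> h.py <<'E'
YAW=np.radians(-9.43); O=np.array([.5783,.0018,.09]); RS=stageR(YAW)
def S(x,y,z): return O+RS@(np.array([x,y,z])/1000)
def go(P,yawdeg=None,src=None):
    """units from current measured pose to TCP P, tool-x heading yawdeg"""
    s=robot.observe(); R=np.array(s['orientation']); d=R.T@(np.array(P)-s['eef_pos'])/.05
    h=np.degrees(np.arctan2(R[1,0],R[0,0])); t=0 if yawdeg is None else (h-yawdeg)/10
    print("shift",d.round(3),"turn",round(t,3),"| P",np.round(P,4),"t",round(s['t'],2))
hx=np.array([np.cos(YAW),np.sin(YAW),0]); up=np.array([0,0,1.])
E
python3 - <<'E'
from h import *
top=S(-3,-3,36); print(top)
A=top-hx*.035-up*.012
go(A+up*.07,-9.43); go(A,-9.43)
c=robot.get_calibration("wrist");o,d=ray("wrist",[[256,192]],c); s=robot.observe();R=s['orientation']
print("cam in tool",R.T@(o-s['eef_pos']),R.T@d[0])
E
```

```text
[0.55501451 0.00262632 0.11776874]
shift [ 9.958 -8.956  0.855] turn 2.729 | P [0.5205 0.0084 0.1758] t 0.15
shift [ 9.958 -8.954  2.255] turn 2.729 | P [0.5205 0.0084 0.1058] t 0.15
cam in tool [ 0.07384106  0.00018848 -0.16548444] [-0.2860592  -0.01312794  0.95834793]
```

```bash
python3 -m crank '1 1.2 -1.1 0 0.4;1 2.4 -2.2 0 0.8;1 3.6 -3.3 0 1.2;1 4.8 -4.4 0 1.6;1 6 -5.5 0 2;1 7.2 -6.6 0 2.3;1 8.4 -7.7 0.4 2.729;1 9.2 -8.3 0.8 2.729' 20
python3 - <<'E'
from h import *
top=S(-3,-3,36)
A=top-hx*.035-up*.012
go(A+up*.07,-9.43); go(A,-9.43)
E
```

```text
t: 1.15
eef_pos: [0.4329, -0.1367, 0.2013]
orientation: [[0.986, -0.165, 0.002], [-0.165, -0.986, -0.001], [0.002, 0.0, -1.0]]
force: [-0.2, -0.8, -0.3]
opening: 0.0177
finger_force: 0.0
shift [ 1.248 -3.15   0.511] turn -0.006 | P [0.5205 0.0084 0.1758] t 1.15
shift [ 1.245 -3.151  1.911] turn -0.006 | P [0.5205 0.0084 0.1058] t 1.15
```

```bash
python3 -m crank '1 0.5 -1 0 0;1 1 -2 0.2 0;1 1.2 -2.8 0.4 0;1 1.2 -2.8 0.4 0;1 1.2 -2.8 0.4 0;1 1.2 -2.8 0.4 0;1 1.2 -2.8 0.4 0;1 1.2 -2.8 0.4 0'
python3 - <<'E'
from h import *
top=S(-3,-3,36)
A=top-hx*.035-up*.012
go(A+up*.07,-9.43); go(A,-9.43)
c=robot.get_calibration("wrist")
im=robot.read_camera("wrist")[:,:,::-1]; cv2.imwrite("pics/w1.png",cv2.resize(im,(768,576)))
for p in ([-3,-3,36],[-45,24,6],[-45,-24,6],[-65,85,0],[-65,-85,0]): print(p,proj("wrist",S(*p),c)*1.5)
E
```

```text
t: 2.15
eef_pos: [0.5141, -0.0108, 0.1812]
orientation: [[0.986, -0.165, 0.0], [-0.165, -0.986, -0.0], [0.0, 0.0, -1.0]]
force: [-0.7, -0.2, -0.6]
opening: 0.0006
finger_force: 0.0
shift [ 0.063 -0.399  0.109] turn -0.006 | P [0.5205 0.0084 0.1758] t 2.15
shift [ 0.062 -0.399  1.509] turn -0.006 | P [0.5205 0.0084 0.1058] t 2.15
[-3, -3, 36] [[352.92916808 233.2752991 ]]
[-45, 24, 6] [[320.75376655 247.01619915]]
[-45, -24, 6] [[389.78443892 246.96205176]]
[-65, 85, 0] [[242.96392837 260.09029046]]
[-65, -85, 0] [[471.8934261  259.90558301]]
```

View pics/w1.png

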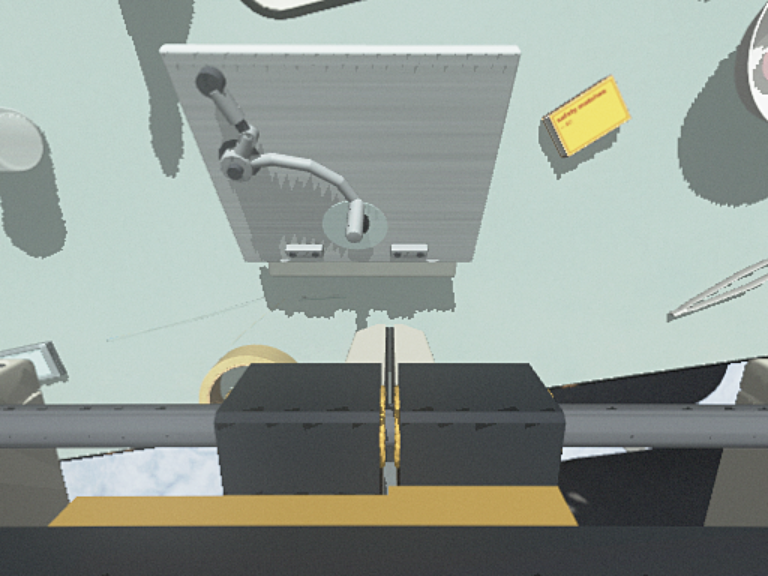

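```bash
python3 -m crank '1 0.06 -0.4 0.5 0;1 0.06 -0.4 1 0;1 0.06 -0.4 1.5 0;1 0.06 -0.4 1.5 0;1 0.2 -0.4 1.5 0;1 0.35 -0.4 1.5 0;1 0.45 -0.4 1.5 0;1 0.45 -0.4 1.5 0'
python3 - <<'E'
from h import *
for x in(0,50,55):
  T=S(x-3,-3,36)-hx*.0116-up*.012; go(T,-9.43)
E
```

```text
t: 3.2
eef_pos: [0.5403, 0.0057, 0.1064]
orientation: [[0.986, -0.164, 0.001], [-0.164, -0.986, -0.0], [0.001, -0.0, -1.0]]
force: [0.4, -0.3, 0.1]
opening: 0.0002
finger_force: 0.0
shift [0.068 0.013 0.013] turn -0.0 | P [0.5436 0.0045 0.1058] t 3.2
shift [ 0.888  0.013 -0.56 ] turn -0.0 | P [ 0.584  -0.0022  0.1344] t 3.2
shift [ 0.97   0.013 -0.617] turn -0.0 | P [ 0.588  -0.0029  0.1373] t 3.2
```

```bash
python3 -m crank '1 0.17 0 -0.06 0;1 0.29 0 -0.14 0;1 0.41 0 -0.23 0;1 0.53 0 -0.31 0;1 0.65 0 -0.4 0;1 0.77 0 -0.48 0;1 0.88 0 -0.56 0;1 0.93 0 -0.58 0'
python3 - <<'E'
from h import *
c=robot.get_calibration("wrist")
im=robot.read_camera("wrist")[:,:,::-1]; cv2.imwrite("pics/w2.png",im)
print(proj("wrist",S(-3,-3,36),c),proj("wrist",S(55,-2,36),c))
cv2.imwrite("pics/w2c.png",cv2.resize(im[0:280,60:440],None,fx=2,fy=2))
go(S(52,-3,36)-hx*.0116-up*.012,-9.43)
E
```

```text
t: 4.2
eef_pos: [0.5865, -0.0018, 0.1355]
orientation: [[0.987, -0.164, 0.002], [-0.164, -0.987, -0.0], [0.002, -0.0, -1.0]]
force: [0.8, 0.4, 0.3]
opening: 0.0006
finger_force: 0.0
[[259.74059979 256.50573732]] [[258.1499974  213.70941661]]
shift [ 0.035  0.016 -0.037] turn 0.001 | P [ 0.588  -0.0029  0.1373] t 4.25
```

View pics/w2c.png

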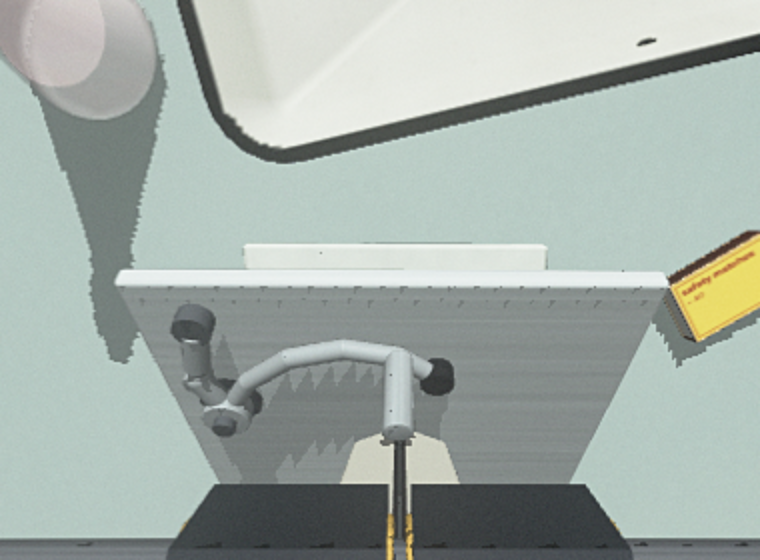

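The arm is drawn back: its pin top is at (398,432) in the crop, 2 px from the position predicted for the stop. Next I back off and go to look at the carrier.

```bash
python3 -m crank '1 0.5 0 -0.1 0;1 -0.4 0 -0.3 0;1 -0.8 0 -0.6 0;1 -1.3 -0.8 -0.9 0;1 -1.9 -1.9 -0.9 0;1 -2.5 -3 -0.9 -0.4;1 -3.1 -4.1 -0.8 -0.8;1 -3.8 -5.2 -0.7 -1.2'
python3 - <<'E'
from h import *
go([.405,.354,.14],3)
E
```

```text
t: 5.25
eef_pos: [0.4413, 0.2845, 0.1703]
orientation: [[0.999, 0.047, 0.001], [0.047, -0.999, 0.001], [0.001, -0.0, -1.0]]
force: [1.0, 0.4, 0.8]
opening: 0.0005
finger_force: 0.0
shift [-0.66  -1.422  0.607] turn -0.03 | P [0.405 0.354 0.14 ] t 5.25
```

```bash
python3 -m crank '-1 -0.4 -0.8 0.3 0;-1 -0.6 -1.4 0.6 0;-1 -0.6 -1.4 0.6 0;-1 -0.6 -1.4 0.6 0;-1 -0.6 -1.4 0.6 0;-1 -0.6 -1.4 0.6 0;-1 -0.6 -1.4 0.6 0;-1 -0.6 -1.4 0.6 0'
python3 - <<'E'
from h import *
c=robot.get_calibration("wrist")
im=robot.read_camera("wrist")[:,:,::-1].copy(); cv2.imwrite("pics/w3.png",im)
import json; json.dump({k:np.array(v).tolist() for k,v in c.items()},open("w3.json","w"))
print(proj("wrist",[.4656,.354,.008],c))
top=robot.read_camera("top")[:,:,::-1].copy(); cv2.imwrite("pics/t3.png",top)
st=cv2.resize(top[145:245,305:430],(480,384)); 
cv2.imwrite("pics/w3v.png",cv2.resize(im,(768,576)))
go([.4656,.354,.14],3)
E
```

```text
t: 6.25
eef_pos: [0.4091, 0.351, 0.1404]
orientation: [[0.999, 0.044, 0.0], [0.044, -0.999, 0.0], [0.0, -0.0, -1.0]]
force: [-0.4, -0.5, -0.1]
opening: 0.0759
finger_force: 0.0
[[258.69244013 128.4235856 ]]
shift [ 1.135 -0.007  0.005] turn -0.044 | P [0.4656 0.354  0.14  ] t 6.35
```

View pics/w3v.png

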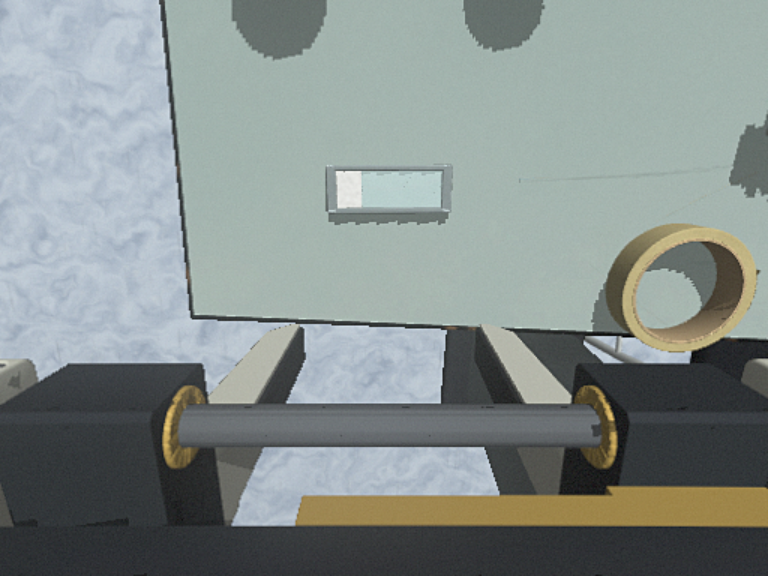

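The wrist view shows the carrier with corners near (328,165), (451,165), (450,212) and (328,212) at 1.5x. I'll refine those with the colour mask.

Run:
```python
from h import *; import json
c=json.load(open("w3.json")); im=cv2.imread("pics/w3.png"); 
roi=im[100:155,205:315].astype(float)
tab=np.median(im[155:190,205:315].reshape(-1,3),0); print("table",tab)
for r in (115,122,130): print(r,[im[r,k].tolist() for k in list(range(214,228,1))][::2],'..',[im[r,k].tolist() for k in range(292,306,2)])
print([im[k,260].tolist() for k in range(104,152,3)])
hsv=cv2.cvtColor(im,cv2.COLOR_BGR2HSV)
print([hsv[k,260].tolist() for k in range(104,152,3)])
```

```text
table [175. 181. 166.]
115 [[176, 181, 166], [172, 179, 163], [157, 156, 145], [153, 154, 144], [153, 151, 141], [236, 241, 241], [234, 236, 235]] .. [[216, 219, 196], [181, 185, 163], [153, 150, 140], [154, 151, 142], [158, 158, 146], [178, 181, 169], [175, 181, 165]]
122 [[179, 186, 169], [173, 179, 164], [153, 151, 140], [153, 154, 142], [147, 146, 133], [203, 210, 207], [224, 228, 227]] .. [[205, 208, 186], [152, 152, 134], [149, 153, 140], [152, 151, 139], [147, 148, 140], [177, 182, 167], [173, 179, 165]]
130 [[173, 181, 165], [179, 185, 170], [126, 125, 118], [149, 145, 137], [152, 153, 140], [149, 152, 149], [228, 233, 231]] .. [[207, 209, 185], [114, 114, 105], [147, 147, 135], [149, 148, 137], [159, 160, 146], [177, 179, 163], [173, 177, 160]]
[[179, 185, 168], [171, 181, 161], [177, 175, 163], [80, 79, 76], [207, 212, 189], [203, 204, 186], [210, 210, 191], [201, 204, 185], [205, 208, 186], [202, 205, 185], [205, 209, 186], [207, 211, 187], [154, 150, 140], [112, 120, 110], [116, 120, 110], [178, 185, 168]]
[[79, 23, 185], [75, 28, 181], [94, 20, 177], [98, 13, 80], [83, 28, 212], [88, 23, 204], [90, 23, 210], [85, 24, 204], [86, 27, 208], [86, 25, 205], [85, 28, 209], [85, 29, 211], [99, 23, 154], [66, 21, 120], [78, 21, 120], [78, 23, 185]]
```

Run:
```python
from h import *; import json
c=json.load(open("w3.json")); im=cv2.imread("pics/w3.png").astype(float)
L,Rr=[],[]
for r in range(114,138):
    g=im[r,:,1]
    row=g<168
    l=next(k for k in range(212,235) if row[k] and row[k+1]); rr=next(k for k in range(308,285,-1) if row[k] and row[k-1])
    l=l-(168-g[l])/max(g[l-1]-g[l],1); rr=rr+(168-g[rr])/max(g[rr+1]-g[rr],1)
    L.append((l,r));Rr.append((rr,r))
WL=onplane("wrist",L,.008,c);WR=onplane("wrist",Rr,.008,c)
l,r=np.median(WL,0),np.median(WR,0); print(l,r,np.linalg.norm(l-r),(l+r)/2)
print("spread",WL[:,1].min(),WL[:,1].max(),WR[:,1].min(),WR[:,1].max())
m=(im[100:150,210:310,1]>192).astype(np.uint8); k=max(cv2.findContours(m,0,1)[0],key=cv2.contourArea).reshape(-1,2)+[210,100]
w=onplane("wrist",k,.007,c); rc=cv2.minAreaRect((w[:,:2]*1000).astype(np.float32)); print(rc)
# long outer edges: upper edge = first rise to dark/gray from above; lower edge gray->shadow(<132)
U,B=[],[]
for col in range(226,294,2):
    g=im[:,col,1]
    B.append((col,next(q for q in range(136,150) if g[q]<132)-.5)); U.append((col,next(q for q in range(104,118) if abs(g[q]-181)>10 )-.5))
wu=onplane("wrist",U,.008,c);wb=onplane("wrist",B,.008,c)
for w in(wu,wb): print(np.polyfit(w[:,1],w[:,0],1),w[:,0].mean())
```

```text
[0.4666238  0.39983032 0.008     ] [0.47071743 0.30880801 0.008     ] 0.09111431322024499 [0.46867061 0.35431916 0.008     ]
spread 0.39976677815849987 0.39989477243785027 0.30803726877594106 0.3094509539926777
((468.4775695800781, 354.1307678222656), (25.374286651611328, 74.50841522216797), 3.4522511959075928)
[-0.05189176  0.50275039] 0.48435473538907403
[-0.06284296  0.47415227] 0.4519640731571501
```

Run:
```python
from h import *
go([.4683,.3542,.025],3.3)
```

```text
shift [ 1.189 -0.008  2.305] turn -0.074 | P [0.4683 0.3542 0.025 ] t 6.35
```

```bash
python3 -m crank '-1 0.4 0 0.5 -0.07;-1 0.8 0 1 -0.07;-1 1.19 0 1.6 -0.07;-1 1.19 -0.01 2.1 -0.07;-1 1.19 -0.01 2.3 -0.07;-1 1.19 -0.01 2.3 -0.07;-1 1.19 -0.01 2.3 -0.07;-1 1.19 -0.01 2.3 -0.07'
python3 - <<'E'
from h import *
go([.4683,.3542,.0045],3.3)
c=robot.get_calibration("wrist")
im=robot.read_camera("wrist")[:,:,::-1].copy(); cv2.imwrite("pics/w4.png",im)
P=np.array([.4683,.3542,.008]);
print(proj("wrist",[P+[-.0026,.045,0],P-[-.0026,.045,0]],c))
cv2.imwrite("pics/w4v.png",cv2.resize(im[130:330,80:440],None,fx=2.2,fy=2.2,interpolation=cv2.INTER_CUBIC))
E
```

```text
t: 7.35
eef_pos: [0.4691, 0.355, 0.0267]
orientation: [[0.998, 0.057, 0.002], [0.057, -0.998, 0.001], [0.002, -0.001, -1.0]]
force: [-0.7, -0.5, 0.7]
opening: 0.093
finger_force: 0.0
shift [-0.017  0.016  0.443] turn -0.002 | P [0.4683 0.3542 0.0045] t 7.35
[[198.35936709 217.88327925]
 [321.66320824 217.92560289]]
```

View pics/w4v.png

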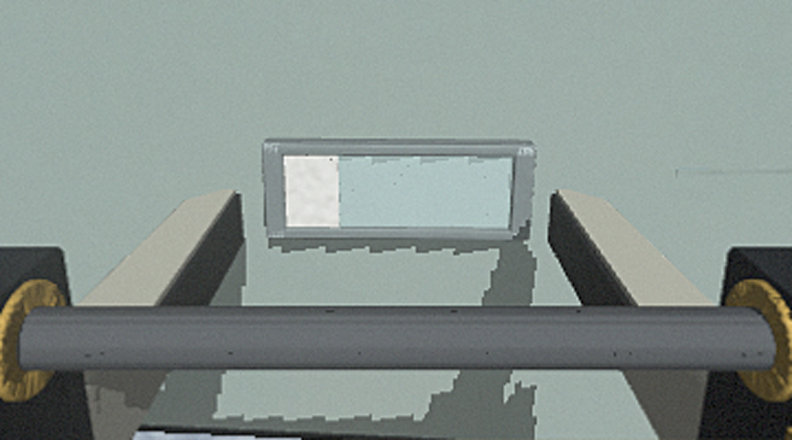

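Both fingertips straddle the carrier. The tips are at x=243 and 550 and the carrier ends at 263 and 535, so the offset is about 0.7 mm. I descend.

```bash
python3 -m crank '-1 -0.01 0.016 0 0;-1 -0.01 0.016 0.15 0;-1 -0.01 0.016 0.3 0;-1 -0.01 0.016 0.41 0;-1 -0.01 0.016 0.42 0;-1 -0.01 0.016 0.42 0;-1 -0.01 0.016 0.42 0;-1 -0.01 0.016 0.42 0'
python3 - <<'E'
from h import *
go([.4683,.3542,.0045],3.3)
E
```

```text
t: 8.4
eef_pos: [0.468, 0.3537, 0.0045]
orientation: [[0.998, 0.057, 0.0], [0.057, -0.998, 0.0], [0.0, -0.0, -1.0]]
force: [0.8, -0.8, -0.3]
opening: 0.0932
finger_force: 0.0
shift [ 0.006 -0.01  -0.   ] turn -0.002 | P [0.4683 0.3542 0.0045] t 8.4
```

```bash
python3 -m crank '1 0 0 0 0;1 0 0 0 0;1 0 0 0 0;1 0 0 0 0;1 0 0 -0.1 0;1 0 0 -0.3 0;1 0 0 -0.6 0;1 0 0 -0.6 0' 8
python3 - <<'E'
from h import *
# carrier centre sits 0.5 mm below TCP along z; placing target: seat +5mm upslope, 
for n,x,z in(("above",-26,45),("seat",-26,4)): go(S(x,0,z),-9.43)
im=robot.read_camera("wrist")[:,:,::-1].copy(); cv2.imwrite("pics/w5.png",im)
E
```

```text
t: 9.4
eef_pos: [0.4693, 0.3545, 0.0366]
orientation: [[0.998, 0.057, 0.003], [0.057, -0.998, 0.002], [0.003, -0.002, -1.0]]
force: [0.2, -0.1, -0.3]
opening: 0.0897
finger_force: 8.0
shift [ 0.859  6.957 -1.516] turn 1.271 | P [0.5318 0.0095 0.1119] t 9.4
shift [ 1.315  7.062 -0.843] turn 1.271 | P [0.555  0.0057 0.0784] t 9.4
```

```bash
python3 - <<'E'
from h import *
F=S(-26,0,6.2)-up*.0017
go(F+up*.08,-9.43); go(F+up*.03,-9.43)
E
python3 -m crank '1 0 0 -1.0 0;1 0 0 -2.0 0;1 0.1 1 -2.4 0.2;1 0.3 2 -2.4 0.4;1 0.4 3 -2.4 0.6;1 0.6 4 -2.4 0.8;1 0.7 5 -2.4 1.1;1 0.8 6 -2.4 1.27';python3 - <<'E'
from h import *
F=S(-26,0,6.2)-up*.0017
go(F+up*.08,-9.43); go(F+up*.03,-9.43)
E
```

```text
shift [ 1.306  7.048 -2.463] turn 1.271 | P [0.5538 0.0059 0.1585] t 9.45
shift [ 1.303  7.049 -1.463] turn 1.271 | P [0.5538 0.0059 0.1085] t 9.45
t: 10.45
eef_pos: [0.5247, 0.0547, 0.1539]
orientation: [[0.986, -0.165, -0.0], [-0.165, -0.986, 0.0], [-0.0, 0.0, -1.0]]
force: [0.6, 0.8, -0.5]
opening: 0.0898
finger_force: 8.0
shift [ 0.734  0.867 -0.091] turn -0.007 | P [0.5538 0.0059 0.1585] t 10.45
shift [0.734 0.867 0.909] turn -0.007 | P [0.5538 0.0059 0.1085] t 10.45
```

```bash
python3 -m crank '1 0.3 0.4 0 0;1 0.6 0.8 0 0;1 0.73 0.86 0 0;1 0.73 0.86 0.3 0;1 0.73 0.86 0.6 0;1 0.73 0.86 0.9 0;1 0.73 0.86 0.9 0;1 0.73 0.86 0.9 0' 6;python3 - <<'E'
from h import *
F=S(-26,0,6.2)-up*.0017
go(F+up*.02,-9.43); go(F,-9.43)
c=robot.get_calibration("wrist")
im=robot.read_camera("wrist")[:,:,::-1].copy(); cv2.imwrite("pics/w6.png",im)
cv2.imwrite("pics/w6v.png",cv2.resize(im[60:330,80:440],None,fx=2.2,fy=2.2,interpolation=cv2.INTER_CUBIC))
E
```

```text
t: 11.45
eef_pos: [0.5539, 0.0082, 0.1093]
orientation: [[0.987, -0.163, 0.0], [-0.163, -0.987, 0.0], [0.0, -0.0, -1.0]]
force: [0.2, 0.1, -0.4]
opening: 0.0901
finger_force: 6.0
shift [0.006 0.046 0.217] turn 0.002 | P [0.5538 0.0059 0.0985] t 11.45
shift [0.006 0.046 0.617] turn 0.002 | P [0.5538 0.0059 0.0785] t 11.45
```

View pics/w6v.png

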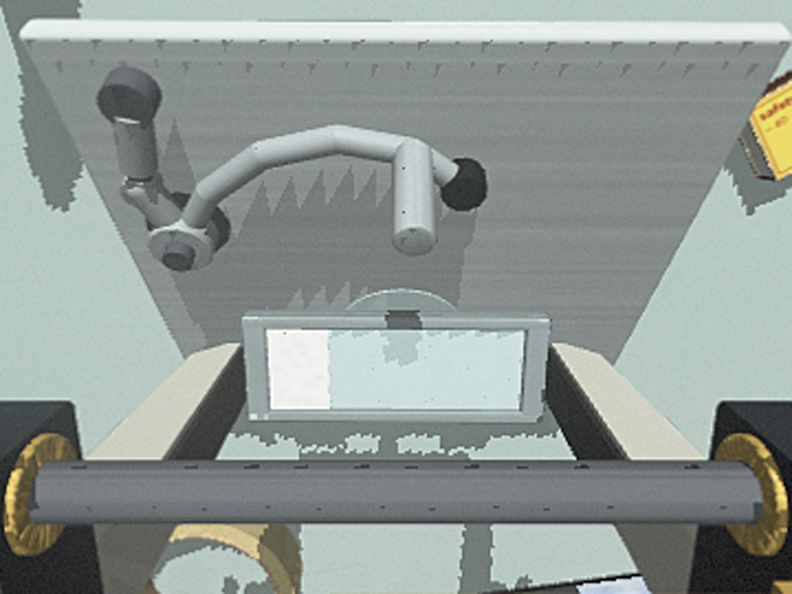

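The arm stays back, with the pin top at (414,240). The carrier is held level between the fingers, spanning (245,315) to (550,418). I lower it now so that the slope tips it in the grip.

```bash
python3 -m crank '1 0 0.03 0.1 0;1 0 0.045 0.2 0;1 0 0.045 0.3 0;1 0 0.045 0.36 0;1 0 0.045 0.40 0;1 0 0.045 0.44 0;1 0 0.045 0.48 0;1 0 0.045 0.48 0' 5;python3 - <<'E'
from h import *
F=S(-26,0,6.2)-up*.0017
go(F,-9.43)
im=robot.read_camera("wrist")[:,:,::-1].copy(); cv2.imwrite("pics/w7.png",im)
E
```

```text
t: 12.5
eef_pos: [0.5536, 0.0057, 0.0851]
orientation: [[0.986, -0.164, 0.0], [-0.164, -0.986, -0.0], [0.0, 0.0, -1.0]]
force: [-0.8, -0.1, 0.1]
opening: 0.0896
finger_force: 5.0
shift [ 0.004 -0.005  0.133] turn 0.0 | P [0.5538 0.0059 0.0785] t 12.5
```

```bash
python3 -m crank '1 0 0 0.02 0;1 0 0 0.04 0;1 0 0 0.06 0;1 0 0 0.08 0;1 0 0 0.1 0;1 0 0 0.12 0;1 0 0 0.13 0;1 0 0 0.13 0' ;python3 - <<'E'
from h import *
F=S(-26,0,6.2)-up*.0017
go(F,-9.43)
im=robot.read_camera("wrist")[:,:,::-1].copy(); cv2.imwrite("pics/w8.png",im)
a=[cv2.resize(cv2.imread(f"pics/{n}.png")[110:290,130:390],None,fx=1.5,fy=1.5) for n in("w7","w8")]
cv2.imwrite("pics/w8v.png",np.hstack(a))
s=cv2.imread("pics/scene0.png")
cv2.imwrite("pics/s8.png",robot.read_camera("scene")[:,:,::-1])
E
```

```text
t: 13.55
eef_pos: [0.5538, 0.0057, 0.0792]
orientation: [[0.987, -0.164, 0.001], [-0.164, -0.987, 0.0], [0.001, -0.0, -1.0]]
force: [-2.2, -0.6, 5.0]
opening: 0.0898
finger_force: 7.1
shift [ 0.    -0.003  0.016] turn 0.001 | P [0.5538 0.0059 0.0785] t 13.55
```

View pics/w8v.png

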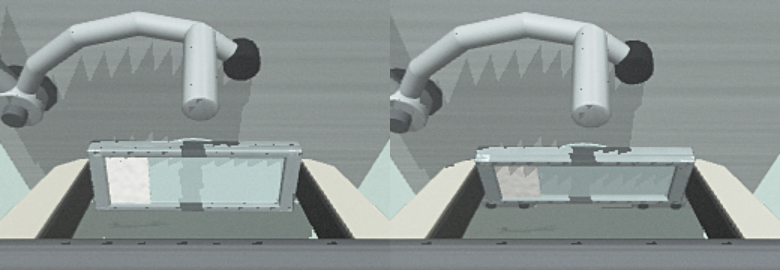

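Run:
```python
from h import *
im=cv2.imread("pics/w8.png")
c=robot.get_calibration("wrist")
for cx in(-28,-26,-24):
  pts=[S(cx+sx*17,sy*45,8) for sx,sy in((1,1),(1,-1),(-1,1),(-1,-1))]
  print(cx,((proj("wrist",pts,c)-[130,110])*1.5+[390,0]).round(1).tolist())
# partly tipped 10 deg
```

```text
-28 [[472.3, 161.9], [692.4, 162.0], [487.6, 201.2], [677.6, 201.2]]
-26 [[471.3, 159.2], [693.5, 159.3], [486.8, 199.2], [678.4, 199.2]]
-24 [[470.2, 156.5], [694.5, 156.5], [486.0, 197.1], [679.1, 197.2]]
```

Run:
```python
from h import *
im=cv2.imread("pics/w8.png")[:,:,1].astype(int)
for r in range(206,250,3): print(r,im[r,184:208].tolist(),im[r,318:342].tolist())
for c in(230,300): print(c,im[200:258,c].tolist())
```

```text
206 [136, 137, 136, 134, 136, 139, 136, 138, 137, 139, 138, 137, 135, 133, 141, 137, 136, 136, 136, 136, 161, 130, 138, 140] [155, 157, 152, 152, 152, 151, 153, 155, 152, 151, 154, 152, 156, 151, 154, 152, 156, 151, 155, 154, 150, 155, 155, 154]
209 [141, 135, 138, 128, 91, 85, 90, 110, 216, 209, 212, 204, 202, 201, 199, 194, 195, 200, 199, 198, 201, 203, 208, 203] [201, 203, 201, 200, 202, 200, 201, 195, 196, 199, 192, 199, 206, 157, 150, 154, 151, 151, 150, 156, 153, 150, 154, 155]
212 [139, 139, 133, 142, 198, 199, 195, 196, 195, 190, 195, 192, 195, 195, 197, 199, 201, 200, 199, 197, 197, 200, 201, 205] [205, 212, 205, 207, 209, 207, 209, 209, 208, 206, 208, 203, 212, 209, 154, 156, 158, 154, 161, 158, 158, 157, 157, 159]
215 [131, 117, 105, 186, 202, 203, 196, 197, 187, 199, 223, 249, 218, 195, 200, 205, 196, 200, 199, 197, 196, 199, 197, 197] [201, 198, 196, 205, 199, 199, 198, 201, 202, 204, 203, 204, 202, 208, 236, 135, 138, 140, 139, 139, 143, 147, 147, 152]
218 [223, 227, 225, 90, 96, 94, 119, 133, 119, 110, 106, 116, 121, 121, 96, 96, 97, 101, 124, 122, 125, 127, 126, 121] 
[... 2277 characters left out ...]
 128, 127] [58, 61, 63, 60, 64, 82, 128, 124, 123, 126, 129, 122, 124, 79, 44, 53, 43, 45, 49, 54, 52, 52, 46, 51]
230 [131, 157, 156, 157, 156, 153, 159, 138, 211, 200, 195, 204, 203, 193, 196, 200, 197, 191, 124, 113, 123, 156, 156, 151, 155, 165, 161, 164, 162, 150, 153, 151, 149, 150, 139, 149, 151, 173, 160, 169, 179, 192, 201, 186, 120, 108, 131, 136, 136, 134, 137, 131, 128, 134, 134, 134, 133, 133]
300 [149, 152, 151, 154, 153, 152, 151, 148, 199, 199, 199, 198, 205, 180, 198, 206, 206, 208, 130, 117, 116, 159, 154, 154, 155, 153, 152, 157, 151, 150, 163, 163, 162, 162, 163, 161, 160, 162, 162, 167, 197, 203, 206, 207, 96, 137, 69, 67, 60, 123, 137, 134, 132, 132, 129, 131, 133, 133]
```

The edge numbers put the carrier's top face at rows 218 to 244, which matches the prediction for lying flat at x about -28. I release and lift.

```bash
python3 -m crank '1 0 0 -0.01 0;-1 0 0 -0.01 0;-1 0 0 -0.01 0;-1 0 0 -0.01 0;-1 0 0 -0.02 0;-1 0 0 -0.1 0;-1 0 0 -0.25 0;-1 0 0 -0.5 0' ;python3 - <<'E'
from h import *
im=robot.read_camera("wrist")[:,:,::-1].copy(); cv2.imwrite("pics/w9.png",im)
c=robot.get_calibration("wrist")
for cx in(-28,-26):
  pts=[S(cx+sx*17,sy*45,8) for sx,sy in((1,1),(1,-1),(-1,1),(-1,-1))]
  print(cx,proj("wrist",pts,c).round(1).tolist())
g=im[:,:,1].astype(int)
for col in(230,300): print(g[170:250,col].tolist())
go(S(55,-2,36)+hx*.03+up*.03,-9.43)
E
```

```text
t: 14.65
eef_pos: [0.5532, 0.0057, 0.1041]
orientation: [[0.986, -0.164, -0.001], [-0.164, -0.986, 0.0], [-0.001, 0.0, -1.0]]
force: [-0.2, -0.7, 0.1]
opening: 0.0931
finger_force: 0.0
-28 [[195.2, 204.7], [321.6, 204.7], [202.9, 229.4], [314.2, 229.4]]
-26 [[194.7, 203.0], [322.1, 203.1], [202.5, 228.1], [314.6, 228.1]]
[133, 136, 127, 128, 128, 137, 131, 127, 127, 124, 126, 129, 129, 127, 130, 127, 132, 129, 129, 134, 130, 128, 126, 126, 153, 155, 149, 142, 192, 193, 192, 198, 172, 186, 191, 194, 184, 105, 90, 117, 174, 171, 171, 171, 173, 172, 172, 174, 170, 162, 156, 171, 171, 173, 175, 167, 160, 201, 180, 102, 110, 117, 128, 138, 151, 140, 122, 128, 128, 128, 127, 129, 129, 129, 127, 127, 126, 129, 116, 127]
[150, 148, 145, 149, 148, 143, 148, 145, 148, 148, 146, 144, 148, 149, 142, 145, 146, 154, 147, 144, 144, 147, 142, 148, 145, 150, 147, 143, 161, 196, 197, 199, 166, 198, 199, 207, 202, 117, 101, 130, 141, 142, 141, 141, 140, 143, 142, 141, 139, 138, 141, 140, 149, 148, 143, 164, 185, 204, 207, 98, 95, 108, 102, 109, 151, 150, 119, 128, 126, 128, 126, 126, 123, 129, 126, 128, 128, 126, 131, 126]
shift [ 1.57   0.037 -1.485] turn 0.0 | P [ 0.6316 -0.0091  0.181 ] t 14.7
```

The carrier stays flat and aligned against the edge: its upper edge is at row 206 in both columns. Next I go over the pin to its uphill side.

```bash
python3 -m crank '-1 0 0 -0.8 0;-1 0 0 -1.6 0;1 0.3 0 -2.1 0;1 0.8 0 -2.1 0;1 1.4 0.03 -2.1 0;1 1.4 0.03 -2.1 0;1 1.4 0.03 -2.1 0;1 1.4 0.03 -2.1 0' 20;python3 - <<'E'
from h import *
A=S(55,-5,30)+hx*.020
go(A,-9.43); go(S(26,-5,30)+hx*.0136,-9.43)
E
```

```text
t: 15.7
eef_pos: [0.6218, -0.007, 0.209]
orientation: [[0.987, -0.164, 0.0], [-0.164, -0.987, 0.0], [0.0, -0.0, -1.0]]
force: [0.2, 0.2, 0.5]
opening: 0.0376
finger_force: 0.0
shift [0.07  0.068 1.257] turn 0.001 | P [ 0.6247 -0.011   0.1461] t 15.7
shift [-0.533  0.068  1.59 ] turn 0.001 | P [ 0.5949 -0.006   0.1295] t 15.7
```

```bash
python3 -m crank '1 0.07 0.07 0 0;1 0.07 0.07 0 0;1 0.07 0.07 0 0;1 0.07 0.07 0.4 0;1 0.07 0.07 0.8 0;1 0.07 0.07 1.2 0;1 0.07 0.07 1.25 0;1 0.07 0.07 1.25 0';python3 - <<'E'
from h import *
go(S(55,-5,30)+hx*.0136,-9.43); go(S(26,-5,30)+hx*.0136,-9.43)
E
```

```text
t: 16.7
eef_pos: [0.6251, -0.0112, 0.1459]
orientation: [[0.986, -0.164, -0.001], [-0.164, -0.986, 0.0], [-0.001, 0.0, -1.0]]
force: [-0.3, -0.9, 0.7]
opening: 0.0003
finger_force: 0.0
shift [-0.136 -0.004 -0.005] turn 0.0 | P [ 0.6184 -0.0099  0.1461] t 16.7
shift [-0.611 -0.004  0.328] turn 0.0 | P [ 0.5949 -0.006   0.1295] t 16.7
```

Push down the slope, then back away.

```bash
python3 -m crank '1 -0.13 0 0 0;1 -0.23 0 0.07 0;1 -0.33 0 0.14 0;1 -0.43 0 0.21 0;1 -0.53 0 0.28 0;1 -0.61 0 0.33 0;1 -0.61 0 0.33 0;1 -0.55 0 0.1 0';python3 -m crank '1 0.2 0 -0.4 0;1 0.2 0 -1 0;1 0 0 -1.6 0;1 -0.8 0 -2.2 0;1 -1.8 0 -2.2 0;1 -2.4 0 -2.2 0;1 -2.4 0 -2.2 0;1 -2.4 0 -2.2 0'
python3 - <<'E'
from h import *
c=robot.get_calibration("wrist")
im=robot.read_camera("wrist")[:,:,::-1].copy(); cv2.imwrite("pics/w10.png",im)
print(proj("wrist",[S(-3,-3,36),S(55,-2,36),S(-28,0,8)],c))
p=proj("wrist",[S(10,0,8)],c)[0].astype(int); x0=max(p[0]-130,0);y0=max(p[1]-110,0)
cv2.imwrite("pics/w10v.png",cv2.resize(im[y0:y0+220,x0:x0+260],None,fx=2.6,fy=2.6,interpolation=cv2.INTER_CUBIC))
print(x0,y0)
cv2.imwrite("pics/top10.png",robot.read_camera("top")[:,:,::-1])
E
```

```text
t: 17.7
eef_pos: [0.597, -0.0064, 0.1403]
orientation: [[0.987, -0.163, -0.003], [-0.163, -0.987, 0.001], [-0.003, -0.0, -1.0]]
force: [-0.5, 0.5, 0.6]
opening: 0.0007
finger_force: 0.0
t: 18.7
eef_pos: [0.4806, 0.0128, 0.2521]
orientation: [[0.987, -0.164, 0.002], [-0.164, -0.987, -0.0], [0.002, -0.0, -1.0]]
force: [0.1, 0.5, 1.0]
opening: 0.0007
finger_force: 0.0
[[256.9427446  110.87070582]
 [255.37398068  55.83559788]
 [254.74763603 114.82861701]]
124 0
```

View pics/w10v.png

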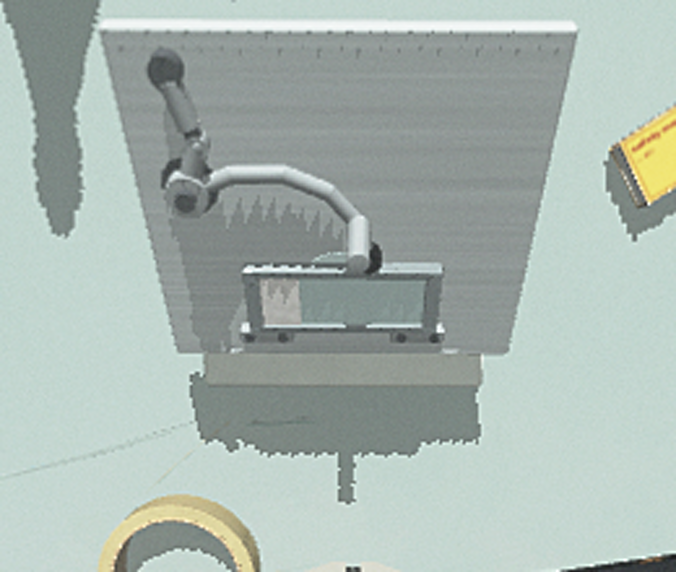

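The picture shows the nose at (372,258) pressing on the carrier. The carrier lies flat and straight on both edge pieces, with its centre and the gap's centre both at x≈343. I wait one second to let it settle and then hand in.

```bash
python3 -m crank '1 0 0 0 0;1 0 0 0 0;1 0 0 0 0;1 0 0 0 0;1 0 0 0 0;1 0 0 0 0;1 0 0 0 0;1 0 0 0 0'
python3 - <<'E'
from h import *
a=cv2.imread("pics/w10.png").astype(int); b=robot.read_camera("wrist")[:,:,::-1].astype(int)
print("changed px on stage",(np.abs(a-b).max(2)[50:140,180:310]>30).sum())
t=cv2.imread("pics/top0.png").astype(int); t2=cv2.imread("pics/top10.png").astype(int)
for n,(x,y) in dict(beaker=(230,162),jar=(157,162),flask=(299,115),tape=(296,283)).items(): print(n,(np.abs(t-t2).max(2)[y-25:y+25,x-25:x+25]>30).sum())
print(robot.hand_in())
E
```

```text
t: 19.8
eef_pos: [0.4797, 0.0129, 0.2512]
orientation: [[0.987, -0.164, 0.0], [-0.164, -0.987, 0.0], [0.0, -0.0, -1.0]]
force: [0.6, -1.1, -0.4]
opening: 0.0003
finger_force: 0.0
changed px on stage 1065
beaker 0
jar 0
flask 0
tape 0
the job is handed in; nothing more can be done
None
```

The job is handed in at about 20 s of the 61 s: the last view showed the carrier flat, centred on the gap and pressed against the fixed edge by the arm, and the bystanders had not moved. I gripped it by its 90 mm ends, not across its width, because the tool could not be tilted. I did not resolve why a last comparison of two pictures one second apart showed 1065 changed pixels around the stage; the hand drifted about 1 mm between them, which may explain it.

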